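Set a shoe last in the length gauge

TASK

Set the green shoe last for measuring: push it along the grey gauge board, without lifting or tipping it, until its heel is against the blue heel stop and its inner side lies along the aluminium fence. Only then push the orange cursor along the fence until it just touches the toe, leaving the last in place. Leave everything else where it is, and finish clear.

Things in the scene. Friction and masses are not known exactly. Their poses are not given: they have to be found in the camera images.
- green_last: Green plastic shoe last (foot shape), loose, sole down on the gauge; 220 mm long, 78 wide, 85 high at heel, 52 at ball (y = -30), 20 to 28 at toe; 0.3 to 0.6 kg. Origin: centre of underside. +y to the heel (ends at y = +110 heel, -110 toe), +x to the inner side, which faces the fence. Outer side at x = -30 at y = +20, -40 at y = -30. Centre of mass near y = +15. Smooth: friction about 0.3.
- last_heel (a point): Rearmost point of the green last's heel, 20 mm above its underside.
- last_toe (a point): Foremost point of the green last's toe (x = +12, y = -110 mm in the last), 15 mm above its underside.
- last_inner_heel (a point): Point on the inner side of the last's heel that meets the fence (x = +38, y = +81 mm in the last).
- last_inner_ball (a point): Point on the inner side of the last's ball that meets the fence (x = +38, y = -30 mm in the last).
- gauge: Fixed length gauge: grey board 215 x 550 mm, 12 thick. Origin on the table; x across it to the fence, away from the robot; y along it to the heel stop, at the robot's left. Board spans x = -130 to 85, y = -310 to 240. Aluminium fence along y: face at x = 50, 22 wide, 28 high over the board. Blue heel stop: face at y = 150, 25 thick, x = -50 to 70, 45 high over the board.
- gauge_corner (a point): Inner corner of the gauge at the board's top, where the fence's face and the heel stop's face meet (x = +50, y = +150 mm in the gauge); axes as the gauge. With the last home its heel point has y = 0 and its two inner-side points x = 0 here.
- cursor (a joint): Travel of the orange cursor along the fence towards the heel stop, m: 0 at the far right end, at most 0.175; it reads about 0.165 when it touches the toe of a last that is fully home. It stays where it is left; sliding takes about 2 N plus 4 N per m/s.
- cursor_face (a point): Middle of the cursor blade's face towards the toe, 20 mm over the board; axes as the gauge. The blade is a plate 100 mm across the board (x = -52 to +48 mm from here), 12 mm thick, from 4 to 45 mm over the board. Its carriage with a small black knob rides on the fence (top of knob 66 mm over the board).
- cursor_back (a point): Middle of the cursor blade's back face (12 mm behind the face, towards -y), 20 mm over the board: push here towards the heel stop.
- spare_last: Orange shoe last of the same shape as the green one, standing on the table at the left; leave it. Origin: centre of underside.
- brown_counter: Brown U-shaped heel counter shell, 68 x 68 mm, 46 mm high, on the table at the right; leave it. Origin under the middle.
- black_counter: Black U-shaped heel counter shell, same size, at the right; leave it. Origin under the middle.
- brush: Hand brush lying on the table near the robot, about 0.2 m long; leave it.
- glue_jar: Small jar with a yellow cap, 38 mm across, 52 mm high, standing on the board behind the heel stop; leave it. Origin: centre of underside.
- heel_piece: Black rubber heel piece 36 x 40 x 18 mm lying on the near right part of the gauge board; leave it. Origin: centre of underside.
There are look-alikes about, which are no part of the job. Several things have the shape of the green_last; the one meant has the colours described above.

How it is judged (in metres and radians):
On the way, in this order (a step that is already met when the one before it is completed fails the run):
1. the last is home: heel against the stop, inner side along the fence (y of last_heel in the frame of gauge_corner above -0.0035 m and x of each of last_inner_heel, last_inner_ball in the frame of gauge_corner above -0.004 m), for 0.2 s.
2. then the cursor touches the toe (y of last_toe in the frame of cursor_face below 0.0035 m), for 0.2 s.
At the end, for the whole second after the job is handed in: The green last lies flat and at rest with its heel within 3.5 mm of the heel stop and its inner heel and ball points within 4 mm of the fence, and the cursor's face is within 3.5 mm of the toe and at rest (all of step 1 and y of last_toe in the frame of cursor_face below 0.0035 m and angle between green_last's own z axis and vertical below 0.05 rad and linear speed of green_last below 0.01 m/s and velocity of joint cursor between -0.01 and 0.01 m/s); the robot touches nothing.
It fails at once if the green last is lifted off the board or tipped (height (world z) of green_last above 0.022 m or angle between green_last's own z axis and vertical above 0.2 rad).
It fails at once if something else on the table or board is moved or knocked over (distance of any of spare_last, brown_counter, black_counter, brush, glue_jar, heel_piece from where it was at the start of the episode above 0.015 m).
It also fails if it takes over 64 s, if anything falls off the work surface, if the arm or the gripper's body presses on something with over 40 N, if the wrist force passes 120 N, or if a joint passes its speed limit or range.

ROBOT

A 7-joint arm with a two-finger parallel gripper is mounted at the origin on the work surface. World frame = base frame: x ahead of the robot, y to its left, z up, the work surface at z = 0. Lengths are in mm, angles in rad, forces in N, time in s.
With the tool pointing down it reaches from about 350 to 900 mm from the base axis. Payload 19.9 kg.
Tool frame: the origin (TCP) lies on the centre line of the jaws, within the pads' length; the fingertips stand env.tip_reach ahead of it and the grasp point (between the pads) lies 6 mm ahead of it (env.tip_reach is the distance from the TCP to the fingertips, in mm); z points along the fingers, y is the line along which they close (so a half turn about z gives the same grasp; the last joint's range is limited). The gripper opens to 94 mm and grips with 3 to 60 N. Pads are 16 mm wide; open, the fingers measure 119 mm over their backs; the gripper's body (75 mm by 177 mm) begins 78 mm behind the grasp point.
Start: joints at [1.232, 0.417, -0.01, 1.614, 0.005, 1.111, -0.053], TCP at [183.381, -597.472, 230.425] pointing down, gripper open.
Joint ranges: [-2.81, 2.81], [-0.39, 2.02], [-1.27, 1.25], [0.06, 2.57], [-1.19, 4.33], [0.19, 2], [-2.82, 2.82]. Speed limits (rad/s): [1.89, 1.89, 2.39, 2.39, 3.01, 3.01, 3.01].

INTERFACE

Orientations are given as a 3x3 rotation matrix whose columns are the frame's x, y, z axes.
In Python, from workcell import env gives the robot as it stands.
- The arm moves only by the shell command python3 -m handwheel 'ROWS' [FORCE]. ROWS is a JSON object of lists of equal length, an entry for each row: "travel": the shift along the tool's x, y, z in cm, a list of three; "turn": the turn, a rotation vector about the tool's x, y, z in rad, a list of three; "fingers": the opening, from 0 (shut) to 1 (fully open). In form: {"travel": [[dx, dy, dz], ...], "turn": [[wx, wy, wz], ...], "fingers": [fingers, ...]}. A call has 1 to 8 rows; each row shifts and turns the commanded pose from where the row before left it, along the tool's axes as they then stand; what a row does not reach is not made up. A row lasts 1/12 s, in which the tool goes at most 41.7 mm and 7.16 degrees, less where a joint would pass 70% of its speed; a pose out of reach is approached as far as the arm can. A call with a gripper value outside its range is refused whole. The fingers move at their own pace and stop on an object; FORCE is the grip in N (left out, the last holds). Time passes only in rows, so rows that do not move let the fingers close. It gives the time, the measured TCP pose, the force, the opening and the grip force at its end, in the units of the state.
- env.observe(): the state, without advancing time (a new reading comes with each control period).
- env.read_camera(name): name is "side" or "top"; returns (picture, depth): 384x512x3 uint8, red, green, blue; 384x512 float32, mm along the optical axis (not along the pixel's ray), 0 where there is no reading.
- env.calibration(name): a dict with "camera_matrix" (3x3 intrinsics, pixels), "R" (3x3) and "t" (3): a world point X has camera coordinates R X + t. Camera axes: x right, y down, z forward; pixel columns grow to the right and rows downward; lengths in mm; the calibration is good to about 2 mm. A picture is of the moment at which its call begins. calibration takes no time and is no camera call.
- env.hand_in(): hands the job in; it is judged then, once.
The state is a dict: "time": time; "joints": joint angles; "joint_vel": joint speeds; "joint_efforts": joint torques, N m; "tool_pos": TCP position; "orientation": TCP orientation; "contact_force": force on the tool from outside, world axes, zero at the start; "wrist_torque": the same for the moment, N m; "opening": opening from 0.0 (shut) to 1.0 (fully open); "finger_force": force on a finger pad.
Only numpy, scipy, OpenCV 4.12 (cv2) and the standard library are available. Lean on these libraries where they do the work, as an engineer would, in place of code of your own. Each camera call takes 0.05 s, during which the arm holds its last target. There are 200 camera calls.

## Working session

There is one attempt and no reset: what is moved stays moved. The work goes in short steps, Python scripts to look and compute and a shell command to move; the robot and the scene stay as the last step left them, time stands still between calls to the robot, and variables do not carry over. Pictures are saved under pics/ and viewed, at most 10 in all, crops included, and the job is handed in when it is done.

```bash
mkdir -p pics
python3 - <<'E'
from workcell import env
import cv2,numpy as np
s=env.observe();print({k:np.round(v,3).tolist() for k,v in s.items()},env.tip_reach)
for n in("top","side"):
    p,d=env.read_camera(n);cv2.imwrite(f"pics/{n}0.png",p[:,:,::-1]);np.savez(f"{n}0.npz",p=p,d=d);c=env.calibration(n);print(n,{k:np.round(v,3).tolist() for k,v in c.items()})
E
```

```text
{'time': 0.0, 'joints': [1.232, 0.418, -0.01, 1.614, 0.005, 1.111, -0.053], 'joint_vel': [0.001, -0.0, -0.001, -0.001, 0.001, 0.001, -0.002], 'joint_efforts': [-0.002, -85.125, 0.637, -42.599, -0.049, 0.019, 0.0], 'tool_pos': [183.281, -597.161, 229.842], 'orientation': [[0.956, 0.293, -0.0], [0.293, -0.956, 0.001], [-0.0, -0.001, -1.0]], 'contact_force': [-0.206, -1.227, 0.374], 'wrist_torque': [-0.007, -0.019, -0.016], 'finger_force': 0.0, 'opening': 1.001} 25.0
top {'camera_matrix': [[401.916, 0.0, 259.316], [0.0, 401.916, 198.042], [0.0, 0.0, 1.0]], 'R': [[0.004, -1.0, -0.01], [-0.987, -0.002, -0.161], [0.161, 0.01, -0.987]], 't': [-7.755, 467.677, 1252.348]}
side {'camera_matrix': [[411.342, 0.0, 248.073], [0.0, 411.342, 187.758], [0.0, 0.0, 1.0]], 'R': [[-0.88, -0.475, 0.011], [-0.264, 0.47, -0.842], [0.395, -0.744, -0.539]], 't': [397.479, 143.463, 1220.176]}
```

View pics/top0.png

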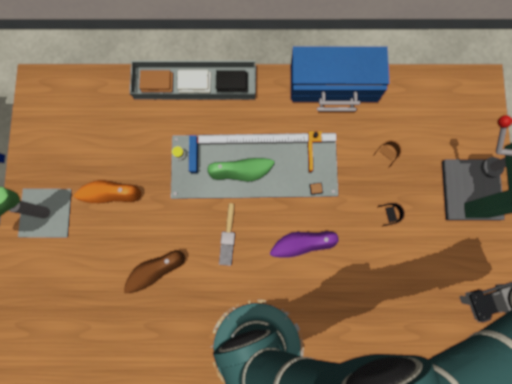

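View pics/side0.png

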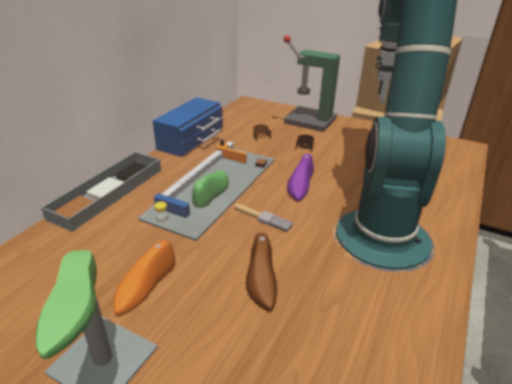

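```bash
cat > h.py <<'E'
import numpy as np,cv2
from workcell import env
def cloud(n,p=None,d=None):
    if p is None: p,d=env.read_camera(n)
    c=env.calibration(n);K=np.array(c["camera_matrix"]);v,u=np.mgrid[:d.shape[0],:d.shape[1]]
    r=np.stack([(u-K[0,2])/K[0,0]*d,(v-K[1,2])/K[1,1]*d,d],-1)
    X=(r-np.array(c["t"]))@np.array(c["R"])
    return p,d,X,cv2.cvtColor(p,cv2.COLOR_RGB2HSV)
E
python3 - <<'E'
from h import *
z=np.load("top0.npz");p,d,X,h=cloud("top",z["p"],z["d"])
cv2.imwrite("pics/crop1.png",cv2.resize(p[120:210,160:350,::-1],None,fx=4,fy=4,interpolation=cv2.INTER_CUBIC))
H,S,V=h[...,0].astype(int),h[...,1],h[...,2]
roi=np.zeros(H.shape,bool);roi[125:205,165:345]=1
def rep(n,m):
    q=X[m];print(n,m.sum(),"min",q.min(0).round(1),"max",q.max(0).round(1),"med",np.median(q,0).round(1))
g=roi&(H>45)&(H<80)&(S>80);rep("green",g)
b=roi&(H>100)&(H<120)&(S>120);rep("blue",b)
o=roi&(H>8)&(H<22)&(S>180)&(X[...,2]>35);rep("cursor",o)
y=roi&(H>24)&(H<34)&(S>150);rep("jar",y)
f=roi&(S<60)&(X[...,2]>28)&(X[...,2]<55)&(V>150);rep("fence",f)
bd=roi&(S<60)&(abs(X[...,2]-12)<6);rep("board",bd)
r=cv2.minAreaRect((X[bd][:,:2]).astype(np.float32));print(r)
for n,m in(("green",g),("blue",b),("cursor",o),("fence",f)): print(n,cv2.minAreaRect(X[m][:,:2].astype(np.float32)))
E
```

```text
green 1066 min [260.6 -50.6  28.6] max [ 600.1  154.6 1311.1] med [553.7  46.4  65. ]
blue 262 min [551.5 196.6  35.8] max [666.7 221.5  63.5] med [605.7 208.6  55.9]
cursor 138 min [ 556.7 -200.1   46.3] max [ 684.2 -165.4   80. ] med [ 655.5 -172.2   54.4]
jar 62 min [260.6 -19.3  58.3] max [ 627.4  272.  1311.1] med [614.3 255.8  62.7]
fence 778 min [ 598.5 -254.    29.7] max [680.2 271.5  54.5] med [666.7  -3.   38.9]
board 6779 min [ 472.2 -262.1    6. ] max [691.9 289.3  17.9] med [560.9 -14.5  11. ]
((582.7864379882812, 13.106781005859375), (214.8007049560547, 549.60302734375), 1.0304900407791138)
green ((438.01934814453125, 64.60767364501953), (201.2378692626953, 337.1036682128906), 84.48121643066406)
blue ((609.0977172851562, 209.60919189453125), (115.03433990478516, 24.126232147216797), 0.9972286224365234)
cursor ((620.0654296875, -182.2435760498047), (33.13092803955078, 127.60558319091797), 88.20732116699219)
fence ((660.9223022460938, 11.4068603515625), (64.4983139038086, 530.4146728515625), 6.7621283531188965)
```

View pics/crop1.png

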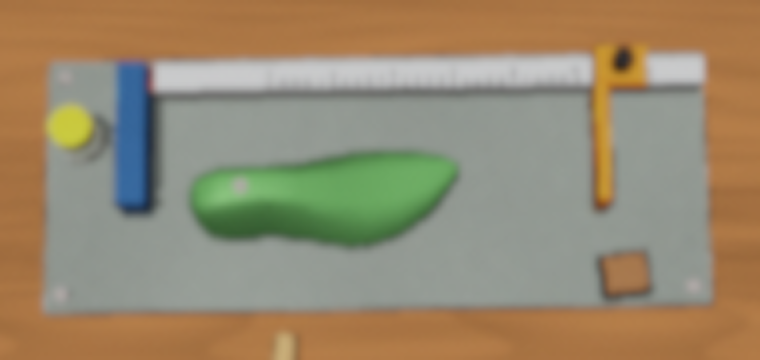

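Crop: the green last on the board, top pixel (240,169), lies sole down on the gauge with its heel to the left and toe to the right. The look-alikes are the green one on the stand (5,200), the orange spare (107,191), brown (155,271) and purple (305,243). Only the one at (240,169) is both green and on the gauge board. The cursor is at (311,150) and the heel stop at (193,155).

```bash
cat >> h.py <<'E'
A=np.radians(1.03);G=np.array([604.7,48.5]);RG=np.array([[np.cos(A),-np.sin(A)],[np.sin(A),np.cos(A)]])
def gx(P): return (np.asarray(P)[...,:2]-G)@RG
def w(l): return G+RG@np.array(l)
def look(tag=None,npz=None):
    if npz: z=np.load(npz);p,d,X,h=cloud("top",z["p"],z["d"])
    else: p,d,X,h=cloud("top")
    H,S=h[...,0].astype(int),h[...,1];Z=X[...,2]
    roi=np.zeros(H.shape,bool);roi[125:205,165:345]=1;roi&=(Z<110)&(Z>14)
    g=roi&(H>42)&(H<85)&(S>80);q=np.c_[gx(X[g]),X[g][:,2]-12]
    print("last y",np.percentile(q[:,1],[0,1,99,100]).round(1),"centre",q.mean(0).round(1))
    for y in range(-130,160,20):
        s=q[abs(q[:,1]-y)<5]
        if len(s)>5: print(y,"x",s[:,0].min().round(1),s[:,0].max().round(1),"z",s[:,2].max().round(1))
    o=roi&(H>8)&(H<22)&(S>180);c=np.c_[gx(X[o]),X[o][:,2]-12];c=c[(c[:,0]>-60)&(c[:,0]<40)]
    print("blade y",np.percentile(c[:,1],[2,98]).round(1),"x",c[:,0].min().round(1))
    if tag: cv2.imwrite(f"pics/{tag}.png",cv2.resize(p[110:220,150:360,::-1],None,fx=3,fy=3,interpolation=cv2.INTER_CUBIC))
E
python3 - <<'E'
from h import *
look(npz="top0.npz")
E
```

```text
last y [-98.8 -92.2 102.9 107.1] centre [-48.6   3.1  54.6]
-90 x -43.4 -8.8 z 33.4
-70 x -59.1 -10.8 z 39.8
-50 x -71.3 -5.4 z 47.9
-30 x -79.5 -11.1 z 55.1
-10 x -79.4 -9.7 z 63.7
10 x -76.2 -21.2 z 72.4
30 x -73.6 -26.7 z 82.3
50 x -71.3 -30.1 z 87.5
70 x -74.1 -33.7 z 87.0
90 x -72.9 -33.3 z 88.7
blade y [-220.5 -213.8] x -51.9
```

```bash
python3 -m handwheel '{"travel":[[0,0,0],[0,0,0],[0,0,0],[1.8,-3.6,0],[1.8,-3.6,0],[1.8,-3.6,0],[1.8,-3.6,0],[1.8,-3.6,0]],"turn":[[0,0,0.093],[0,0,0.093],[0,0,0.093],[0,0,0],[0,0,0],[0,0,0],[0,0,0],[0,0,0]],"fingers":[0,0,0,0,0,0,0,0]}' 30
python3 -m handwheel '{"travel":[[1.8,-3.6,0],[1.8,-3.6,0],[1.8,-3.6,0],[1.8,-3.6,0],[1.8,-3.6,0],[1.8,-3.6,0],[1.8,-3.6,0],[1.8,-3.6,0]],"turn":[[0,0,0],[0,0,0],[0,0,0],[0,0,0],[0,0,0],[0,0,0],[0,0,0],[0,0,0]],"fingers":[0,0,0,0,0,0,0,0]}'
cat >> h.py <<'E'
def pose():
    s=env.observe();T=np.array(s["orientation"]);g=gx(s["tool_pos"])
    print("t",round(s["time"],2),"gauge xy",g.round(1),"tip over board",round(s["tool_pos"][2]-25-12,1),"yaw err deg",np.degrees(np.arctan2(T[1,0],T[0,0])-A).round(2),"zax",T[:,2].round(3),"F",(RG.T@s["contact_force"][:2]).round(1),"open",round(s["opening"],2))
E
python3 -c "from h import *;pose()"
```

```text
time: 0.77
tool_pos: [270.3, -413.8, 230.2]
orientation: [[1.0, 0.019, -0.0], [0.019, -1.0, 0.0], [-0.0, -0.0, -1.0]]
contact_force: [1.6, 0.1, 1.0]
opening: 0.469
finger_force: 0.0
time: 1.43
tool_pos: [408.8, -123.2, 230.5]
orientation: [[1.0, 0.019, 0.0], [0.019, -1.0, -0.0], [0.0, 0.0, -1.0]]
contact_force: [1.9, -1.7, -1.2]
opening: 0.006
finger_force: 0.0
t 1.43 gauge xy [-199.  -168.2] tip over board 193.5 yaw err deg 0.04 zax [ 0. -0. -1.] F [ 1.9 -1.8] open 0.01
```

```bash
python3 -m handwheel '{"travel":[[1.5,-3.2,0],[1.5,-3.2,0],[1.5,-3.2,0],[1.5,-3.2,0],[1.5,-3.2,0],[1.5,-3.2,0],[0,0,0],[0,0,0]],"turn":[[0,0,0],[0,0,0],[0,0,0],[0,0,0],[0,0,0],[0,0,0],[0,0,0],[0,0,0]],"fingers":[0,0,0,0,0,0,0,0]}'
python3 -c "from h import *;pose()"
```

```text
time: 2.1
tool_pos: [494.9, 70.1, 230.0]
orientation: [[1.0, 0.022, -0.001], [0.022, -1.0, 0.001], [-0.001, -0.001, -1.0]]
contact_force: [-0.1, -1.3, -0.7]
opening: 0.005
finger_force: 0.0
t 2.1 gauge xy [-109.4   23.6] tip over board 193.0 yaw err deg 0.22 zax [-0.001  0.001 -1.   ] F [-0.1 -1.3] open 0.0
```

```bash
python3 -m handwheel '{"travel":[[0,-0.4,3],[0,0,3.5],[0,0,3.5],[0,0,3.5],[0,0,3],[0,0,1.7],[0,0,0],[0,0,0]],"turn":[[0,0,0],[0,0,0],[0,0,0],[0,0,0],[0,0,0],[0,0,0],[0,0,0],[0,0,0]],"fingers":[0,0,0,0,0,0,0,0]}'
python3 -c "from h import *;pose()"
```

```text
time: 2.77
tool_pos: [494.3, 71.7, 48.4]
orientation: [[1.0, 0.018, -0.002], [0.018, -1.0, -0.0], [-0.002, 0.0, -1.0]]
contact_force: [-0.3, 0.1, 0.8]
opening: 0.005
finger_force: 0.0
t 2.77 gauge xy [-109.9   25.2] tip over board 11.4 yaw err deg 0.0 zax [-0.002 -0.    -1.   ] F [-0.3  0.1] open 0.01
```

```bash
python3 -m handwheel '{"travel":[[1,0,0],[1,0,0],[0.6,0,0],[0.6,0,0],[0.6,0,0],[0.6,0,0],[0.6,0,0],[0,0,0]],"turn":[[0,0,0],[0,0,0],[0,0,0],[0,0,0],[0,0,0],[0,0,0],[0,0,0],[0,0,0]],"fingers":[0,0,0,0,0,0,0,0]}'
python3 -c "from h import *;pose();look('push1')"
```

```text
time: 3.43
tool_pos: [546.1, 73.5, 48.5]
orientation: [[1.0, 0.019, 0.001], [0.019, -1.0, 0.0], [0.001, -0.0, -1.0]]
contact_force: [-0.3, 0.4, 0.2]
opening: 0.005
finger_force: 0.0
t 3.43 gauge xy [-58.1  26. ] tip over board 11.5 yaw err deg 0.03 zax [ 0.001  0.    -1.   ] F [-0.3  0.4] open 0.0
last y [-99.4 -96.1 -47.2 -44. ] centre [  6.5 -74.9  31.4]
-90 x -10.7 22.1 z 31.9
-70 x -15.5 25.9 z 38.9
-50 x 10.7 23.8 z 41.6
blade y [-219.7 -213.7] x -53.5
```

View pics/push1.png

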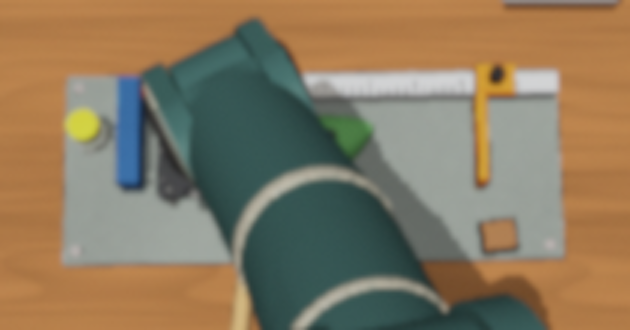

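The arm hides most of the last. Its toe, at crop pixel (345,135), has moved towards the fence by about 30 mm. I'll keep pushing slowly.

```bash
python3 -m handwheel '{"travel":[[0.4,0,0],[0.4,0,0],[0.4,0,0],[0.4,0,0],[0.4,0,0],[0.4,0,0],[0,0,0],[0,0,0]],"turn":[[0,0,0],[0,0,0],[0,0,0],[0,0,0],[0,0,0],[0,0,0],[0,0,0],[0,0,0]],"fingers":[0,0,0,0,0,0,0,0]}'
python3 -m handwheel '{"travel":[[0.3,0,0],[0.3,0,0],[0.3,0,0],[0.3,0,0],[0,0,0]],"turn":[[0,0,0],[0,0,0],[0,0,0],[0,0,0],[0,0,0]],"fingers":[0,0,0,0,0]}' | grep -E "pos|contact"
python3 -c "from h import *;pose();look()"
```

```text
time: 4.15
tool_pos: [569.2, 73.9, 48.5]
orientation: [[1.0, 0.019, 0.001], [0.019, -1.0, 0.0], [0.001, -0.0, -1.0]]
contact_force: [-0.5, -0.8, -0.2]
opening: 0.009
finger_force: 0.0
tool_pos: [575.5, 75.7, 47.0]
contact_force: [-34.1, 7.1, 14.1]
t 4.57 gauge xy [-28.8  27.7] tip over board 10.0 yaw err deg 0.14 zax [-0.011 -0.    -1.   ] F [-34.    7.7] open 0.0
last y [-102.8 -102.8  -63.8  -63.7] centre [ 23.2 -85.8  29.5]
-90 x 4.8 35.0 z 32.9
-70 x 21.0 44.3 z 38.4
blade y [-219.3 -213.9] x -52.7
```

```bash
python3 -m handwheel '{"travel":[[-1.5,0,0],[-2.5,0,0],[0,3.5,0],[0,3.5,0],[0,3.5,0],[0,3.5,0],[0,3.3,0],[0,0,0]],"turn":[[0,0,0],[0,0,0],[0,0,0],[0,0,0],[0,0,0],[0,0,0],[0,0,0],[0,0,0]],"fingers":[0,0,0,0,0,0,0,0]}'|grep contact
python3 -c "from h import *;pose();look('push2')"
```

```text
contact_force: [-1.5, -1.0, -0.1]
t 5.28 gauge xy [ -63.6 -154.6] tip over board 11.4 yaw err deg -0.4 zax [ 0.    -0.003 -1.   ] F [-1.5 -0.9] open 0.0
last y [-99.4 -93.1  97.7 101. ] centre [ 6.4  1.6 54.8]
-90 x 6.3 35.2 z 36.4
-70 x -12.9 48.5 z 43.4
-50 x -23.3 40.3 z 46.6
-30 x -26.0 44.1 z 57.1
-10 x -25.9 37.0 z 66.9
10 x -20.2 33.2 z 76.7
30 x -14.6 28.3 z 84.2
50 x -9.6 31.1 z 86.8
70 x -7.6 30.1 z 87.9
90 x -4.3 30.9 z 85.4Traceback (most recent call last):
  File "<string>", line 1, in <module>
    from h import *;pose();look('push2')
                           ~~~~^^^^^^^^^
  File "h.py", line 23, in look
    print("blade y",np.percentile(c[:,1],[2,98]).round(1),"x",c[:,0].min().round(1))
                    ~~~~~~~~~~~~~^^^^^^^^^^^^^^^
    return _quantile_unchecked(
        a, q, axis, out, overwrite_input, method, keepdims, weights)
    return _ureduce(a,
                    func=_quantile_ureduce_func,
    ...<5 lines>...
                    overwrite_input=overwrite_input,
                    method=method)
    r = func(a, **kwargs)
    result = _quantile(arr,
                       quantiles=q,
    ...<2 lines>...
                       out=out,
                       weights=wgt)
    slices_having_nans = np.isnan(arr[-1, ...])
                                  ~~~^^^^^^^^^
IndexError: index -1 is out of bounds for axis 0 with size 0
```

```bash
sed -i 's/^    print("blade/    if len(c)>20: print("blade/' h.py
python3 -m handwheel '{"travel":[[3.3,0,0],[3.3,0,0],[2.2,0,0],[0,-1.5,0],[0,-1,0],[0,-0.6,0],[0,-0.6,0],[0,0,0]],"turn":[[0,0,0],[0,0,0],[0,0,0],[0,0,0],[0,0,0],[0,0,0],[0,0,0],[0,0,0]],"fingers":[0,0,0,0,0,0,0,0]}'|grep contact
python3 -c "from h import *;pose();look()"
```

```text
contact_force: [0.1, 0.9, -0.5]
t 6.0 gauge xy [  24.2 -108.3] tip over board 11.7 yaw err deg 0.15 zax [-0.  0. -1.] F [0.1 0.9] open 0.0
last y [-89.5 -82.9 112.6 116.7] centre [ 2.9 18.  55.6]
-70 x -8.1 24.1 z 36.5
-50 x -18.0 18.7 z 43.8
-30 x -24.9 11.1 z 48.6
-10 x -26.6 38.1 z 60.9
10 x -25.7 37.2 z 68.3
30 x -19.0 35.5 z 76.8
50 x -13.8 28.4 z 83.7
70 x -10.8 26.5 z 85.4
90 x -9.7 30.3 z 86.8
110 x -3.0 30.8 z 83.1
```

```bash
python3 -m handwheel '{"travel":[[0,-0.4,0],[0,-0.4,0],[0,-0.4,0],[0,-0.4,0],[0,-0.4,0],[0,-0.4,0],[0,-0.3,0],[0,0,0]],"turn":[[0,0,0],[0,0,0],[0,0,0],[0,0,0],[0,0,0],[0,0,0],[0,0,0],[0,0,0]],"fingers":[0,0,0,0,0,0,0,0]}'|grep contact
python3 -c "from h import *;pose();look()"
```

```text
contact_force: [0.3, -0.4, 1.0]
t 6.72 gauge xy [ 24.7 -81.9] tip over board 11.5 yaw err deg 0.1 zax [-0.  0. -1.] F [ 0.3 -0.4] open 0.0
last y [-60.1 -53.6 141.6 149.5] centre [ 1.7 45.7 55.3]
-50 x -1.4 24.6 z 35.1
-30 x -17.4 22.0 z 40.3
-10 x -25.3 18.0 z 47.5
10 x -28.2 33.0 z 55.5
30 x -28.1 42.2 z 67.5
50 x -21.7 30.6 z 74.7
70 x -17.0 36.2 z 81.9
90 x -12.9 28.4 z 88.4
110 x -12.7 27.4 z 87.6
130 x -9.9 29.7 z 87.2
```

Not in contact with the stop yet; keep creeping.

```bash
python3 -m handwheel '{"travel":[[0,-0.2,0],[0,-0.2,0],[0,-0.2,0],[0,0,0]],"turn":[[0,0,0],[0,0,0],[0,0,0],[0,0,0]],"fingers":[0,0,0,0]}'|grep contact
python3 -c "from h import *;pose()"
```

```text
contact_force: [-0.2, -16.6, 3.0]
t 7.1 gauge xy [ 24.7 -80.4] tip over board 11.5 yaw err deg -0.09 zax [-0.    -0.004 -1.   ] F [ -0.5 -16.6] open 0.0
```

```bash
python3 -m handwheel '{"travel":[[0,1,0],[0,2.5,0],[-3,0,0],[-3.5,0,0],[-2.5,0,0],[0,-3.5,0],[0,-3.7,0],[0,-3.7,0]],"turn":[[0,0,0],[0,0,0],[0,0,0],[0,0,0],[0,0,0],[0,0,0],[0,0,0],[0,0,0]],"fingers":[0,0,0,0,0,0,0,0]}'|grep contact
python3 -m handwheel '{"travel":[[0,-3.7,0],[0,-3.3,0],[0,0,0],[0,0,0]],"turn":[[0,0,0],[0,0,0],[0,0,0],[0,0,0]],"fingers":[0,0,0,0]}'|grep contact
python3 -c "from h import *;pose();look('push3')"
```

```text
contact_force: [1.8, 0.4, 0.1]
contact_force: [-0.1, -0.3, -0.8]
t 8.1 gauge xy [-65.7  69.1] tip over board 11.4 yaw err deg 0.25 zax [-0.     0.001 -1.   ] F [-0.1 -0.3] open 0.01
last y [-66.8 -63.5  16.8  20.2] centre [ 14.3 -24.1  35.8]
-50 x -6.1 31.6 z 33.8
-30 x -16.9 37.6 z 39.4
-10 x -3.1 44.4 z 47.5
10 x 9.1 42.2 z 55.5
blade y [-219.7 -213.7] x -53.3
```

View pics/push3.png

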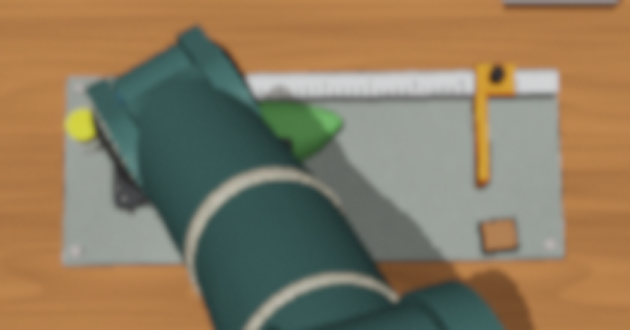

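The toe, at crop pixel (342,122), is near home, and the rest of the last is under the arm. Pressing the outer side now.

```bash
python3 -m handwheel '{"travel":[[1,0,0],[1,0,0],[0.6,0,0],[0.5,0,0],[0.3,0,0],[0.3,0,0],[0.3,0,0],[0,0,0]],"turn":[[0,0,0],[0,0,0],[0,0,0],[0,0,0],[0,0,0],[0,0,0],[0,0,0],[0,0,0]],"fingers":[0,0,0,0,0,0,0,0]}'|grep contact
python3 -m handwheel '{"travel":[[0.2,0,0],[0.2,0,0],[0.1,0,0],[0,0,0]],"turn":[[0,0,0],[0,0,0],[0,0,0],[0,0,0]],"fingers":[0,0,0,0]}'|grep contact
python3 -c "from h import *;pose();look()"
```

```text
contact_force: [-22.8, 3.0, 10.5]
contact_force: [-48.0, 5.6, 22.2]
t 9.15 gauge xy [-28.1  68.7] tip over board 9.5 yaw err deg 0.18 zax [-0.015 -0.001 -1.   ] F [-47.9   6.4] open 0.0
last y [-63.5 -63.5 -18.2 -18.1] centre [ 23.5 -43.2  30.5]
-50 x 4.3 35.0 z 35.0
-30 x 16.2 44.8 z 39.5
blade y [-219.4 -214.1] x -53.8
```

```bash
python3 -m handwheel '{"travel":[[-1.5,0,0],[-3,0,0],[-1,0,-3],[0,0,-3.5],[0,0,-3],[0,3.9,0],[0,3.9,0],[0,3.9,0]],"turn":[[0,0,0],[0,0,0],[0,0,0],[0,0,0],[0,0,0],[0,0,0],[0,0,0],[0,0,0]],"fingers":[0,0,0,0,0,0,0,0]}'|grep contact
python3 -m handwheel '{"travel":[[0,3.9,0],[1.5,3.8,0],[1.5,3.8,0],[1.5,3.8,0],[1.5,3.8,0],[1.5,2.3,0],[0,0,0],[0,0,0]],"turn":[[0,0,0],[0,0,0],[0,0,0],[0,0,0],[0,0,0],[0,0,0],[0,0,0],[0,0,0]],"fingers":[0,0,0,0,0,0,0,0]}'|grep contact
python3 -c "from h import *;pose();look('push4')"
```

```text
contact_force: [1.1, 0.8, -0.1]
contact_force: [-0.9, 2.0, 0.2]
t 10.53 gauge xy [-2.000e-01 -2.652e+02] tip over board 105.8 yaw err deg -0.07 zax [-0.001  0.    -1.   ] F [-0.9  2. ] open 0.01
last y [-66.8 -58.2 141.8 149.5] centre [ 6.6 38.4 53.6]
-50 x -2.6 35.2 z 32.6
-30 x -14.2 49.4 z 40.1
-10 x -22.1 40.4 z 49.6
10 x -25.2 38.8 z 57.5
30 x -25.4 36.9 z 68.8
50 x -19.8 34.0 z 74.6
70 x -14.6 28.7 z 82.6
90 x -10.1 27.7 z 87.4
110 x -7.1 31.5 z 87.6
130 x -3.0 31.7 z 88.1
blade y [-221.1 -213.9] x -52.3
```

View pics/push4.png

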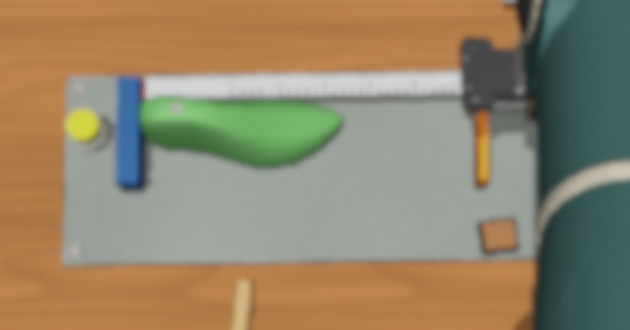

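The last looks home: heel at the stop, crop pixel (143,125), and inner side along the fence. Now lowering behind the cursor.

```bash
python3 -m handwheel '{"travel":[[0,0,3],[0,0,3.5],[0,0,2.5],[0,0,0.4],[0,-1,0],[0,-1,0],[0,-0.8,0],[0,-0.8,0]],"turn":[[0,0,0],[0,0,0],[0,0,0],[0,0,0],[0,0,0],[0,0,0],[0,0,0],[0,0,0]],"fingers":[0,0,0,0,0,0,0,0]}'|grep contact
python3 -m handwheel '{"travel":[[0,-0.8,0],[0,-0.8,0],[0,-0.8,0],[0,-0.8,0],[0,-0.8,0],[0,-0.8,0],[0,-0.8,0],[0,-0.8,0]],"turn":[[0,0,0],[0,0,0],[0,0,0],[0,0,0],[0,0,0],[0,0,0],[0,0,0],[0,0,0]],"fingers":[0,0,0,0,0,0,0,0]}'|grep contact
python3 -c "from h import *;pose();look()"
```

```text
contact_force: [0.8, -2.6, 2.2]
contact_force: [1.1, -2.2, 1.4]
t 11.92 gauge xy [  -0.3 -163.1] tip over board 12.4 yaw err deg 0.05 zax [-0.  0. -1.] F [ 1.  -2.3] open 0.01
last y [-66.8 -58.3 141.5 148.9] centre [ 6.5 38.5 53.8]
-50 x -1.1 34.6 z 36.2
-30 x -14.7 37.3 z 41.1
-10 x -21.3 41.9 z 50.4
10 x -25.9 37.5 z 55.4
30 x -25.0 36.2 z 66.2
50 x -18.4 35.0 z 75.8
70 x -14.3 29.2 z 81.7
90 x -9.6 27.0 z 86.7
110 x -7.7 30.5 z 86.6
130 x -4.1 29.4 z 85.2
```

```bash
python3 -m handwheel '{"travel":[[0,-0.8,0],[0,-0.8,0],[0,-0.8,0],[0,-0.8,0],[0,-0.8,0],[0,-0.8,0],[0,-0.6,0],[0,-0.4,0]],"turn":[[0,0,0],[0,0,0],[0,0,0],[0,0,0],[0,0,0],[0,0,0],[0,0,0],[0,0,0]],"fingers":[0,0,0,0,0,0,0,0]}'|grep contact
python3 -m handwheel '{"travel":[[0,-0.2,0],[0,-0.2,0],[0,-0.2,0],[0,0,0]],"turn":[[0,0,0],[0,0,0],[0,0,0],[0,0,0]],"fingers":[0,0,0,0]}'|grep contact
python3 -c "from h import *;pose()"
```

```text
contact_force: [-0.1, -2.2, -1.1]
contact_force: [0.7, -0.4, 0.8]
t 12.97 gauge xy [ -0.4 -99.7] tip over board 12.4 yaw err deg 0.05 zax [-0.  0. -1.] F [ 0.7 -0.4] open 0.01
```

```bash
for i in 1 2; do python3 -m handwheel '{"travel":[[0,-0.15,0],[0,-0.1,0],[0,-0.1,0],[0,0,0]],"turn":[[0,0,0],[0,0,0],[0,0,0],[0,0,0]],"fingers":[0,0,0,0]}'|grep -E "pos|contact"; done
python3 -c "from h import *;pose()"
```

```text
tool_pos: [606.1, -47.8, 49.4]
contact_force: [-0.4, -1.4, -0.1]
tool_pos: [606.0, -45.7, 49.4]
contact_force: [0.2, -9.3, 0.9]
t 13.63 gauge xy [ -0.4 -94.2] tip over board 12.4 yaw err deg -0.01 zax [-0.    -0.001 -1.   ] F [ 0.  -9.3] open 0.0
```

```bash
python3 -m handwheel '{"travel":[[0,0,0],[0,0,0],[0,0,0],[0,0.5,0],[0,2,0],[0,3,0],[0,3,0],[0,0,0]],"turn":[[0,0,0],[0,0,0],[0,0,0],[0,0,0],[0,0,0],[0,0,0],[0,0,0],[0,0,0]],"fingers":[0,0,0,0,0,0,0,0]}'|grep contact
python3 -m handwheel '{"travel":[[0,0,-3],[0,0,-3.5],[0,0,-3.5],[0,2.5,-2],[0,3.5,0],[0,3.5,0],[0,2,0],[0,0,0]],"turn":[[0,0,0],[0,0,0],[0,0,0],[0,0,0],[0,0,0],[0,0,0],[0,0,0],[0,0,0]],"fingers":[0,0,0,0,0,0,0,0]}'|grep contact
python3 -c "from h import *;pose();look('push5')"
```

```text
contact_force: [1.1, -2.2, 0.4]
contact_force: [0.2, 0.0, 0.2]
t 14.97 gauge xy [  -1.2 -298.3] tip over board 132.2 yaw err deg -0.28 zax [-0.    -0.002 -1.   ] F [0.2 0. ] open 0.0
last y [-63.6 -58.3 141.9 149.7] centre [ 6.6 38.3 53.7]
-50 x -1.9 34.3 z 34.6
-30 x -14.1 48.7 z 41.6
-10 x -22.0 40.7 z 49.7
10 x -25.2 38.5 z 58.2
30 x -26.1 37.1 z 68.1
50 x -19.5 33.8 z 76.4
70 x -13.9 30.1 z 82.9
90 x -9.3 27.3 z 88.1
110 x -7.0 29.9 z 88.6
130 x -3.7 29.1 z 85.0
```

View pics/push5.png

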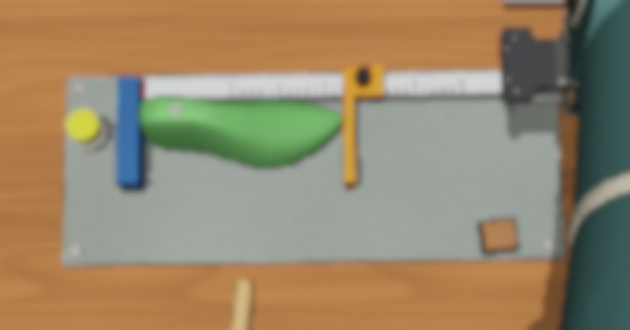

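The heel is at the stop, the inner side is along the fence (its profile hasn't changed since I pressed it home), and the blade at crop pixel (348,130) touches the toe. The arm is clear.

```bash
python3 -c "
from workcell import env
print(env.hand_in())"
```

```text
the job is handed in; nothing more can be done
None
```

I handed the job in at about 15 s: the green last is home against the heel stop and along the fence, the cursor touches the toe, and the arm is clear. I judged this from contact forces and the last top view; `hand_in` gave no verdict.

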